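# Fit the freshly cast crank and latch an insulator into its drilling fixture

### The job

First slide the white egg-shaped insulator along the bed of the drilling fixture, without lifting it, fully home against the end of its nest. Then lift the cast crank out of the open mould, fit its square hole over the square end of the latch spindle and seat it right down, and turn the crank clockwise to swing the latch bar shut across the mouth of the nest until it stops. Move the latch only by the crank, never by touching the latch or its spindle with the gripper; leave the crank on the spindle, and leave the other things near the work where they stand.

Things in the scene. Friction and masses are not known exactly. Their poses are not given: they have to be found in the camera images.
- fixture: Fixed fixture: grey base plate 10 mm thick with a steel nest. Origin: underside of the bed's middle, on the bench; x along the bed into the nest, z up. Bed x -101 to 105, y -40 to 40, top z 10 mm. Nest: walls with inner faces y +-23.5 (flared mouth at x 25, facing -x), tops z 32, end stop face at x 90. The latch spindle stands at x 14, y -78 on a side lobe (x -32 to 60, y to -104).
- insulator: White porcelain egg insulator, 39 x 64 x 39 mm, 0.08 to 0.13 kg; collides as a box of that size. Origin: centre of its underside; y is its long axis and starts roughly along the fixture's -x or +x. It starts on the bed outside the nest's mouth.
- latch_pivot (a joint): Angle of latch and spindle about the vertical: 0 fully open (stop), 1.9 fully shut (stop; the bar then lies along the fixture's +y, 4 mm behind an insulator that is home). Grows clockwise seen from above. Stays where it is left; stiff by 0.12 N m.
- latch: Turning steel latch: round spindle 36 mm thick with a low bar, 16 mm wide, 108 mm out from the axis, 13 to 27 mm above the bench. Origin: on the axis at the shoulder where the crank's hub seats, 52 mm above the bench; x along the bar, z up. Above it a square end 16 x 16 mm, flats square to x and y, 28 mm high, top 6 mm tapered to 9 x 9. The crank may point in any of its four directions.
- nest_home (a point): Point on the bed where the centre of the insulator's underside lies when it is fully home (fixture x 58, y 0, z 10 mm; 4 mm play to either side).
- mould: Fixed open die of dark steel, 124 x 76 x 18 mm, with a cavity 10 mm deep in the crank's shape, about 2 mm wider all round (floor 8 mm above the bench). Origin: centre of its underside; long axis x. The crank's hub lies at x -27 mm, its knob at x +33.
- crank: Loose aluminium crank, 0.15 to 0.3 kg, upright in the mould, its lower 10 mm sunk. Origin: centre of the bore at the hub's underside; x along the arm to the knob, z up. Hub: block 34 x 34 x 34 mm, flats square to x and y, square through hole 18 x 18 mm parallel to them. Arm 16 mm wide, z 0 to 10. Upright knob 18 mm thick at x 60, z 10 to 45. Grip the hub across its y flats, then push the knob.
- knob_insulator: Bystander: upright white porcelain knob insulator, 40 x 40 x 47 mm, origin at centre of underside.
- bobbin: Bystander: upright relay bobbin, 30 x 40 x 46 mm, origin at centre of underside.
There are look-alikes about, which are no part of the job. What is shaped like the insulator but red is not meant. What is shaped like the crank but red is not meant.

How it is judged:
By the outcome, as a careful person would: the job done as asked, in the order asked, and still so for the second after the job is handed in, with the robot touching nothing.
It also fails if it takes over 67 s, if anything falls off the work surface, if the arm or the gripper's body presses on something with over 40 N, if the wrist force passes 120 N, or if a joint passes its speed limit or range.

### The arm

A 7-joint arm with a two-finger parallel gripper is mounted at the origin on a cart in front of the work surface, level with it; the furniture and walls round the work are solid. World frame = base frame: x ahead of the robot, y to its left, z up, the work surface at z = 0. Lengths are in mm, angles in rad, forces in N, time in s.
With the tool pointing down it reaches from about 400 to 875 mm from the base axis. Payload 4.4 kg.
Tool frame: the origin (TCP) lies midway between the tips of the shut fingers; the grasp point (between the pads) lies 19 mm behind it; z points along the fingers, y is the line along which they close (so a half turn about z gives the same grasp; the last joint's range is limited). The gripper opens to 85 mm and grips with 20 to 120 N. Pads are 22 mm wide; open, the fingers measure 114 mm over their backs; the gripper's body (76 mm by 85 mm) begins 54 mm behind the grasp point. The pads swing forward as they close: fully open they stand 13 mm farther back than shut.
Start: joints at [1.19, 0.628, 0.038, 1.517, -0.027, 0.996, -0.02], TCP at [201.285, -618.063, 231.313] pointing down, gripper open.
Joint ranges: [-3.06, 3.06], [-0.37, 2.12], [-1.25, 1.32], [0.18, 2.47], [-1.1, 4.24], [0.23, 1.98], [-2.94, 2.94]. Speed limits (rad/s): [2.57, 2.57, 3.14, 3.14, 3.14, 3.14, 3.14].

### API

Orientations are given as [roll, pitch, yaw] about the fixed x, y, z axes, in that order (R = Rz(yaw) Ry(pitch) Rx(roll)).
In Python, from cell import readout, optics, order gives the robot as it stands.
- The arm moves only by the shell command python3 -m jog 'ROWS'. ROWS is a JSON object of lists of equal length, an entry for each row: "claw": the opening, from 0 (shut) to 1 (fully open); "xyz": the shift along the tool's x, y, z each as a share of 0.1 m, from -1 to 1, a list of three; "twist": the turn, a rotation vector about the tool's x, y, z each as a share of 180 degrees, from -1 to 1, a list of three. A call has 1 to 12 rows; each row shifts and turns the commanded pose from where the row before left it, along the tool's axes as they then stand; what a row does not reach is not made up. A row lasts 1/8 s, in which the tool goes at most 62.5 mm and 10.7 degrees, less where a joint would pass 70% of its speed; a pose out of reach is approached as far as the arm can. A call with a number of a shift or a turn outside -1 to 1 is refused whole. A call with a gripper value outside its range is refused whole. The fingers move at their own pace and stop on an object; the grip force is fixed at half the most. Time passes only in rows, so rows that do not move let the fingers close. It gives the time, the measured TCP pose, the force, the opening and the grip force at its end, in the units of the state.
- readout.read_state(): the state, without advancing time (a new reading comes with each control period).
- optics.get_image(name): name is "side" or "top" or "wrist"; returns a dict with "color" (420x560x3 uint8, red, green, blue), "fovy" (degrees; the focal length in pixels is half the picture's height over the tangent of half this angle, whatever the lens; pixels are square), "cx", "cy" (the principal point, pixels), "view" (4x4, takes a point from world to camera coordinates). Camera axes: x right, y up, looking along -z (the intrinsics and any distortion apply to the point x, -y, -z); pixel columns grow to the right and rows downward; lengths in mm; the calibration is good to about 2 mm. A picture is of the moment at which its call begins. There is no depth.
- order.finish_job(): hands the job in; it is judged then, once.
Trained networks look in the newest picture that a camera, given by its name, has taken for a name from the list of things; names that differ only in an ending like _2 or _b are one class to them, and where a whole thing is asked for, a point or a joint stands for the part that bears it (a point fixed in the world has none). Each returns a list of dicts, best first, with "score" (0 to 1); they miss things now and then, are a little off and sometimes report something else, mostly with a low value. They report only what shows in the picture. A call takes as long as a camera call. They do not tell look-alikes from the thing itself.
- optics.boxes_of(camera, label): "rect" ([left, top, width, height] in pixels, round what is visible of it).
The state is a dict: "clock": time; "qpos": joint angles; "qd": joint speeds; "tau": joint torques, N m; "eef_pos": TCP position; "tool_rot": TCP orientation; "force": force on the tool from outside, world axes, zero at the start; "torque": the same for the moment, N m; "width": finger opening in mm; "gripper_force": force on a finger pad.
Only numpy, scipy, OpenCV 4.12 (cv2) and the standard library are available. Lean on these libraries where they do the work, as an engineer would, in place of code of your own. Each camera call takes 0.05 s, during which the arm holds its last target. There are 200 camera calls.

## Working session

There is one attempt and no reset: what is moved stays moved. The work goes in short steps, Python scripts to look and compute and a shell command to move; the robot and the scene stay as the last step left them, time stands still between calls to the robot, and variables do not carry over. Pictures are saved under pics/ and viewed, at most 10 in all, crops included, and the job is handed in when it is done.

```bash
ls; mkdir -p pics; cat > h.py <<'E'
import numpy as np,cv2
from cell import readout,optics,order
def shot(n,f):
    im=optics.get_image(n); cv2.imwrite(f'pics/{f}.png',im['color'][:,:,::-1]); return im
E
python3 - <<'E'
from h import *
for c in ['top','side']:
    im=shot(c,c+'0'); print(c,im['fovy'],im['cx'],im['cy'],[k for k in im]);print(np.round(im['view'],4).tolist())
    for l in ['fixture','insulator','latch','mould','crank','knob_insulator','bobbin']:
        print(l,[(np.round(d['rect']).tolist(),round(d['score'],2)) for d in optics.boxes_of(c,l)[:4]])
s=readout.read_state();print(s)
E
```

```text
pics
top 44.104796341487486 271.27396807001986 216.16355785891767 ['color', 'fovy', 'cx', 'cy', 'view']
[[0.0132, -0.9999, 0.0002, -101.1094], [0.9953, 0.0131, 0.0958, -602.5113], [-0.0958, -0.001, 0.9954, -1102.0219], [0.0, 0.0, 0.0, 1.0]]
fixture [([222.0, 183.0, 72.0, 96.0], 0.84)]
insulator [([234.0, 236.0, 18.0, 30.0], 0.9), ([172.0, 236.0, 26.0, 21.0], 0.9), ([250.0, 300.0, 21.0, 22.0], 0.66)]
latch [([270.0, 213.0, 22.0, 62.0], 0.55)]
mould [([320.0, 184.0, 59.0, 61.0], 0.97)]
crank [([330.0, 194.0, 36.0, 37.0], 0.73), ([176.0, 292.0, 39.0, 26.0], 0.68)]
knob_insulator [([335.0, 274.0, 15.0, 21.0], 0.6), ([270.0, 213.0, 24.0, 65.0], 0.33)]
bobbin [([290.0, 139.0, 19.0, 21.0], 0.47)]
side 49.14650238275948 279.8677616011034 213.76789050082874 ['color', 'fovy', 'cx', 'cy', 'view']
[[-0.9984, 0.0561, 0.0085, 586.7707], [-0.0291, -0.6357, 0.7714, -102.2988], [0.0487, 0.7699, 0.6363, -921.1855], [0.0, 0.0, 0.0, 1.0]]
fixture [([227.0, 208.0, 106.0, 73.0], 0.85)]
insulator [([292.0, 242.0, 34.0, 18.0], 0.92), ([296.0, 292.0, 25.0, 30.0], 0.84), ([353.0, 225.0, 27.0, 28.0], 0.59)]
la
[... 305 characters left out ...]
.8, 'qpos': array([ 1.19019797,  0.6283838 ,  0.03848815,  1.51738732, -0.02700473,
        0.99632014, -0.02000605]), 'qd': array([ 7.82413665e-06, -8.57364117e-05,  7.07225841e-04, -2.06142713e-04,
        7.36012668e-04, -2.06116284e-03,  5.89886535e-04]), 'tau': array([-5.61051911e-04, -5.63215899e+01,  1.22532919e+00, -1.93775243e+01,
        1.09530755e-02,  1.50999625e-03,  1.34187795e-05]), 'eef_pos': array([ 201.29482349, -618.06161765,  231.32777729]), 'tool_rot': array([ 3.14157430e+00, -4.85619174e-05,  3.14774605e-01]), 'force': array([0.69957228, 0.19555864, 0.97409708]), 'torque': array([-0.00870688, -0.01617739,  0.01868016]), 'gripper_force': 0.0, 'width': 85.71107206498813}
```

```bash
python3 - <<'E'
import cv2
a=cv2.imread('pics/top0.png')[125:340,150:400];cv2.imwrite('pics/t0c.png',cv2.resize(a,(0,0),fx=2.7,fy=2.7,interpolation=cv2.INTER_CUBIC))
a=cv2.imread('pics/side0.png')[150:340,170:430];cv2.imwrite('pics/s0c.png',cv2.resize(a,(0,0),fx=3,fy=3,interpolation=cv2.INTER_CUBIC))
E
```

```text
(no output)
```

View pics/t0c.png

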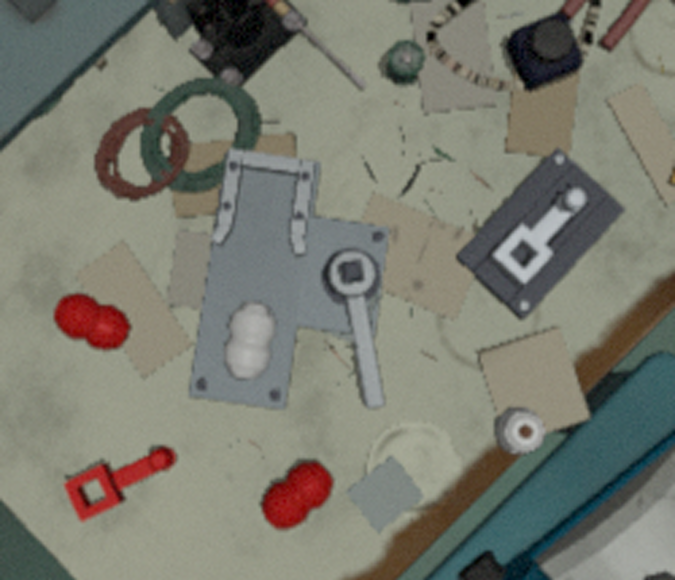

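View pics/s0c.png

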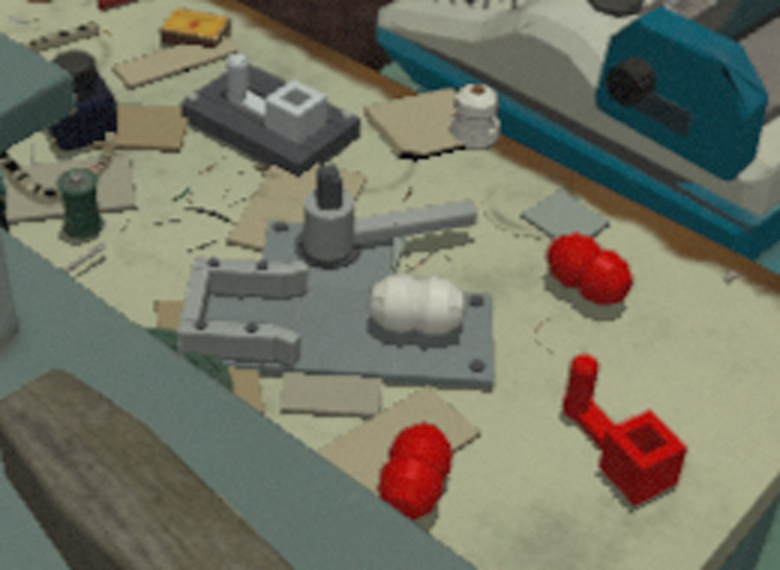

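```bash
cat >> h.py <<'E'
def cam(n,im=None):
    im=im or optics.get_image(n); return dict(V=np.array(im['view']),f=210/np.tan(np.radians(im['fovy']/2)),c=np.array([im['cx'],im['cy']]))
def proj(C,P):
    q=np.c_[np.atleast_2d(P),np.ones(len(np.atleast_2d(P)))]@C['V'].T
    return C['c']+C['f']*np.c_[q[:,0]/-q[:,2],-q[:,1]/-q[:,2]]
def ray(C,uv,z):
    d=np.array([(uv[0]-C['c'][0])/C['f'],-(uv[1]-C['c'][1])/C['f'],-1]);R=C['V'][:3,:3];o=-R.T@C['V'][:3,3];d=R.T@d
    return o+d*(z-o[2])/d[2]
from scipy.optimize import least_squares
def place(p,P):
    c,s=np.cos(p[2]),np.sin(p[2]);P=np.atleast_2d(P).astype(float);return np.c_[p[0]+c*P[:,0]-s*P[:,1],p[1]+s*P[:,0]+c*P[:,1],P[:,2]]
def fit(obs,p0):
    # obs: list of (C, uv, localP); returns pose and residuals
    f=lambda p:np.concatenate([(proj(C,place(p,L))[0]-uv) for C,uv,L in obs])
    r=least_squares(f,p0,loss='soft_l1');return r.x,r.fun.reshape(-1,2)
E
python3 - <<'E'
from h import *
T=cam('top');S=cam('side')
t=lambda x,y:np.array([x,y])/2.7+[150,125]
s=lambda x,y:np.array([x,y])/3+[170,150]
fx=[(T,t(190,396),(-101,40,10)),(T,t(284,408),(-101,-40,10)),(T,t(389,230),(60,-104,10)),(T,t(380,337),(-32,-104,10)),(T,t(352,271),(14,-78,80)),
(S,s(492,382),(-101,40,10)),(S,s(493,293),(-101,-40,10)),(S,s(330,170),(14,-78,80)),(S,s(266,223),(60,-104,10))]
for sel in (fx,fx[:5],fx[5:]):
    x,r=fit(sel,[600,-100,0]);print('fixture',x.round(3),r.round(1).tolist())
mo=[(T,t(*u),l) for u,l in zip([(560,148),(625,208),(522,318),(457,255)],[(62,38,18),(62,-38,18),(-62,-38,18),(-62,38,18)])]
x,r=fit(mo,[600,-250,-0.7]);print('mould',x.round(3),r.round(1).tolist())
cr=[(T,t(525,253),(0,0,34)),(T,t(572,198),(60,0,45)),(S,s(297,97),(0,0,34)),(S,s(238,60),(60,0,45))]
cr=[(c,u,(l[0],l[1],l[2]+8)) for c,u,l in cr]
x,r=fit(cr,[600,-250,-0.7]);print('crank',x.round(3),r.round(1).tolist())
print('ins', [ray(T,t(*u),z).round(0) for u,z in [((250,342),25),((255,312),25),((246,365),25)]], ray(S,s(417,305),29.5).round(0))
print('latch tip',ray(T,t(374,405),27).round(0)); print('knobins',ray(T,t(521,431),40).round(0),'bob',ray(T,t(405,60),30).round(0))
E
```

```text
fixture [577.704 -33.885 -37.828] [[-0.8, -0.5], [0.4, 0.3], [0.5, -1.9], [-1.9, -0.4], [0.3, -0.8], [1.4, -0.4], [0.3, 0.3], [0.1, 0.0], [0.9, -1.0]]
fixture [576.448 -34.172 -37.829] [[-0.7, 0.1], [0.5, 0.9], [0.7, -1.3], [-1.8, 0.2], [0.5, -0.2]]
fixture [579.167 -33.327 -37.83 ] [[0.6, -0.1], [-0.4, 0.6], [-0.5, 0.2], [0.3, -0.8]]
mould [ 618.809 -267.49    -0.752] [[-0.5, -0.8], [0.7, 0.6], [0.5, 0.3], [-0.7, -0.2]]
crank [ 598.091 -249.86    -0.695] [[-0.5, 0.5], [0.7, -0.8], [0.4, 0.4], [-0.2, -0.1]]
ins [array([526., -32.,  25.]), array([550., -35.,  25.]), array([507., -29.,  25.])] [529. -32.  30.]
latch tip [ 477. -132.   27.]
knobins [ 458. -248.   40.] bob [ 757. -155.   30.]
```

```bash
python3 - <<'E'
import cv2,numpy as np
a=cv2.imread('pics/top0.png');b=cv2.imread('pics/side0.png');cv2.imwrite('pics/both.png',cv2.resize(np.hstack([a,b]),(800,300),interpolation=cv2.INTER_AREA))
E
```

```text
(no output)
```

View pics/both.png

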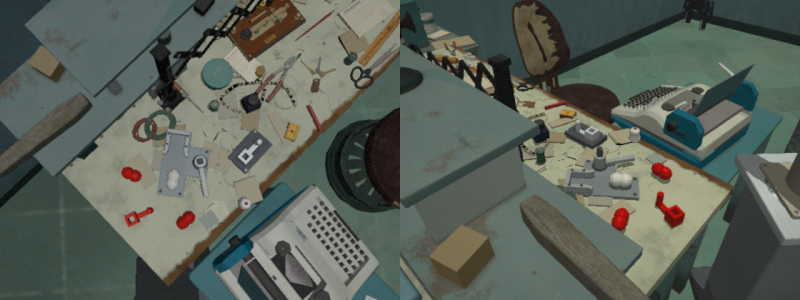

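```bash
python3 -m jog '{"claw":[1,1,1,1],"xyz":[[0,0,-0.55],[0,0,-0.55],[0,0,-0.55],[0,0,-0.5]],"twist":[[0,0,0],[0,0,0],[0,0,0],[0,0,0]]}'
```

```text
clock: 1.4
eef_pos: [201.2, -618.0, 448.7]
tool_rot: [3.14, -0.0, 0.315]
force: [1.2, -1.3, -0.8]
width: 85.2
gripper_force: 0.0
```

```bash
python3 -m jog '{"claw":[1,1,1,1,1,1,1,1,1,1,1,1],"xyz":[[0.447,-0.414,0],[0.447,-0.414,0],[0.447,-0.414,0],[0.447,-0.414,0],[0.447,-0.414,0],[0.447,-0.414,0],[0.447,-0.414,0],[0.447,-0.414,0],[0.447,-0.414,0],[0.447,-0.414,0],[0.447,-0.414,0],[0,0,0]],"twist":[[0,0,0],[0,0,0],[0,0,0],[0,0,0],[0,0,0],[0,0,0],[0,0,0],[0,0,0],[0,0,0],[0,0,0],[0,0,0],[0,0,0]]}'
```

```text
clock: 2.9
eef_pos: [529.1, -26.9, 446.0]
tool_rot: [-3.138, -0.001, 0.324]
force: [-0.4, 0.4, 0.0]
width: 85.7
gripper_force: 0.0
```

```bash
python3 -m jog '{"claw":[1,1,1,1,1],"xyz":[[0,0,0.5],[0,0,0.5],[0,0,0.5],[0,0,0.4],[0,0,0]],"twist":[[0,0,0.048],[0,0,0.048],[0,0,0.048],[0,0,0],[0,0,0]]}'
python3 - <<'E'
from h import *
im=shot('wrist','w1');cv2.imwrite('pics/w1.png',cv2.resize(im['color'][:,:,::-1],(0,0),fx=1.4,fy=1.4))
for l in ['insulator','crank','latch']: print(l,[(np.round(d['rect']).tolist(),round(d['score'],2)) for d in optics.boxes_of('wrist',l)[:3]])
print(im['fovy'],im['cx'],im['cy'],np.round(im['view'],4).tolist())
C=cam('wrist',im);p=(578,-34,-.13)
for P in [(-101,40,10),(-101,-40,10),(-32,-104,10),(60,-104,10),(14,-78,80),(90,23.5,32),(90,-23.5,32)]: print(P,(1.4*proj(C,place(p,P))[0]).round())
E
```

```text
clock: 3.52
eef_pos: [525.4, -33.9, 254.1]
tool_rot: [3.14, 0.006, -0.139]
force: [-1.2, 0.6, 0.7]
width: 85.7
gripper_force: 0.0
insulator [([145.0, 164.0, 58.0, 35.0], 0.93), ([264.0, 150.0, 38.0, 58.0], 0.82), ([305.0, 243.0, 43.0, 43.0], 0.7)]
crank [([441.0, 25.0, 92.0, 88.0], 0.75), ([190.0, 244.0, 58.0, 59.0], 0.6)]
latch [([320.0, 102.0, 54.0, 110.0], 0.85)]
67.33430585319262 283.6750630293753 210.82299842608666 [[-0.1376, -0.9905, 0.0001, 38.7698], [0.9545, -0.1327, -0.267, -465.6352], [0.2645, -0.0366, 0.9637, -539.2334], [0.0, 0.0, 0.0, 1.0]]
(-101, 40, 10) [346. 306.]
(-101, -40, 10) [434. 305.]
(-32, -104, 10) [509. 229.]
(60, -104, 10) [516. 115.]
(14, -78, 80) [500. 174.]
(90, 23.5, 32) [355.  70.]
(90, -23.5, 32) [418.  69.]
```

View pics/w1.png

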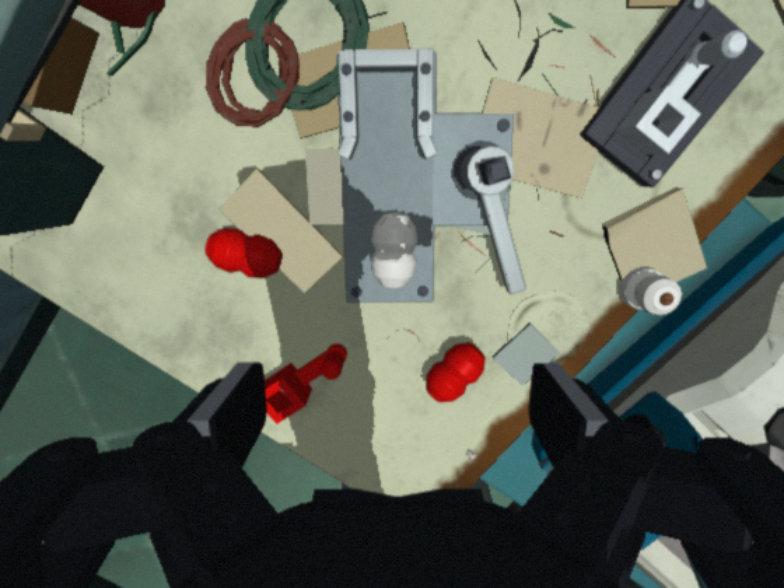

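```bash
python3 - <<'E'
from h import *
C=cam('wrist')
t=lambda x,y:np.array([x,y])/1.4
fx=[(C,t(346,301),(-101,40,10)),(C,t(434,301),(-101,-40,10)),(C,t(513,113),(60,-104,10)),(C,t(509,227),(-32,-104,10)),(C,t(495,168),(14,-78,80)),(C,t(357,69),(90,23.5,32)),(C,t(418,69),(90,-23.5,32))]
x,r=fit(fx,[578,-34,-.13]);print(x.round(3),r.round(1).tolist())
i=[ray(C,t(*u),29)for u in[(394,250),(395,232),(393,270)]];print(i)
for q in i:print(place((0,0,-x[2]),[[q[0]-x[0],q[1]-x[1],0]]).round(1))
print(readout.read_state()['eef_pos'])
m=[(C,t(672,125),(0,0,42)),(C,t(735,41),(60,0,53))];print('crank',fit(m,[600,-250,-.7]))
m=[(C,t(*u),l) for u,l in [((583,134),(-62,38,18)),((763,50),(62,-38,18)),((650,185),(-62,-38,18))]];print('mould',fit(m,[619,-267,-.75]))
print('tip',ray(C,t(517,290),27))
E
```

```text
[ 5.86561e+02 -3.33480e+01 -1.31000e-01] [[0.3, 0.9], [-0.3, 0.5], [0.7, 0.2], [-1.0, -1.0], [2.3, 1.5], [-0.9, -0.6], [-0.3, -1.0]]
[array([536.57691324, -31.11032428,  29.        ]), array([551.51863502, -34.05499331,  29.        ]), array([519.58732057, -27.85901213,  29.        ])]
[[-49.8  -4.3   0. ]]
[[-34.7  -5.3   0. ]]
[[-67.1  -3.3   0. ]]
[529.14337192 -33.08909179 258.32795645]
crank (array([ 605.4064977 , -254.91221601,   -0.63154989]), array([[ 0.47121692, -0.92568936],
       [-0.43025881,  0.73187595]]))
mould (array([ 630.34167114, -266.62989645,   -0.73308875]), array([[-0.01913616, -1.39219121],
       [-1.27011553,  0.2428304 ],
       [ 1.73297254,  0.6371208 ]]))
tip [ 486.77473858 -132.4116338    27.        ]
```

```bash
python3 -m jog '{"claw":[1,1,1,1,1,1],"xyz":[[0,0,0.5],[0,0,0.5],[0,0,0.5],[0,0,0.4],[0,0,0],[0,0,0]],"twist":[[0,0,0],[0,0,0],[0,0,0],[0,0,0],[0,0,0],[0,0,0]]}'
python3 - <<'E'
from h import *
im=shot('wrist','w2');cv2.imwrite('pics/w2.png',cv2.resize(im['color'][:,:,::-1],(0,0),fx=1.4,fy=1.4))
print(readout.read_state()['eef_pos'],readout.read_state()['tool_rot'])
C=cam('wrist');s=readout.read_state();print(readout.read_state()['eef_pos'],proj(C,[s['eef_pos']])*1.4,C['V'].round(4).tolist())
E
```

```text
clock: 4.53
eef_pos: [529.5, -32.8, 68.1]
tool_rot: [-3.141, -0.003, -0.138]
force: [1.0, -0.2, 0.2]
width: 85.0
gripper_force: 0.0
[529.76019117 -32.85164377  68.50782322] [-3.14108944 -0.00418969 -0.13775342]
[529.68289187 -32.89468138  68.54349995] [[397.38867186 374.04295449]] [[-0.1368, -0.9906, -0.0017, 40.1], [0.9574, -0.1318, -0.2568, -521.4083], [0.2542, -0.0368, 0.9665, -356.1836], [0.0, 0.0, 0.0, 1.0]]
```

View pics/w2.png

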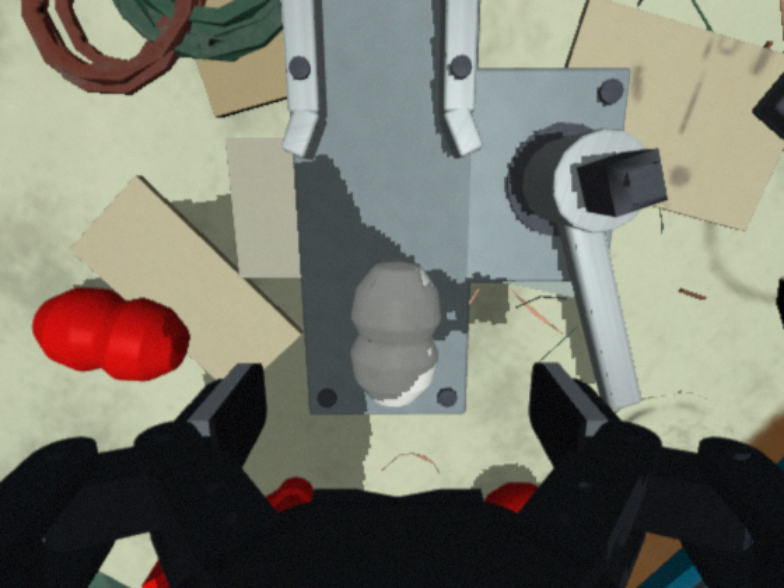

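```bash
python3 - <<'E'
from h import *
C=cam('wrist')
t=lambda x,y:np.array([x,y])/1.4
fx=[(C,t(309,413),(-101,40,10)),(C,t(466,411),(-101,-40,10)),(C,t(630,68),(60,-104,10)),(C,t(606,181),(14,-78,52)),(C,t(571,282),(-32,-104,10))]
x,r=fit(fx[:-1],[578,-34,-.13]);print(x.round(3),r.round(1).tolist())
q=ray(C,t(395,333),29);print(q,place((0,0,-x[2]),[[q[0]-x[0],q[1]-x[1],0]]).round(1))
E
```

```text
[ 5.80969e+02 -3.42830e+01 -1.35000e-01] [[-0.9, 1.6], [-0.2, 2.9], [4.1, -2.3], [-0.2, -0.1]]
[530.69729489 -31.969356    29.        ] [[-50.1  -4.5   0. ]]
```

```bash
python3 -m jog '{"claw":[1,1,1,1,0.3,0.3,0.3,0.3,0.3],"xyz":[[0,0,0.17],[0,0,0.17],[0,0,0],[0,0,0],[0,0,0],[0,0,0],[0,0,0],[0,0,0],[0,0,0]],"twist":[[0,0,0],[0,0,0],[0,0,0],[0,0,0],[0,0,0],[0,0,0],[0,0,0],[0,0,0],[0,0,0]]}'
```

```text
clock: 5.8
eef_pos: [528.2, -32.8, 33.0]
tool_rot: [-3.141, -0.001, -0.138]
force: [-1.6, -0.0, 5.5]
width: 37.3
gripper_force: 60.5
```

```bash
python3 -m jog '{"claw":[0.3,0.3,0.3,0.3,0.3,0.3,0.3,0.3,0.3],"xyz":[[0.1,-0.01,0],[0.1,-0.01,0],[0.12,-0.01,0],[0.12,-0.01,0],[0.12,-0.01,0],[0.12,0,0],[0.12,0,0],[0.1,0,0],[0,0,0]],"twist":[[0,0,0],[0,0,0],[0,0,0.001],[0,0,0],[0,0,0],[0,0,0],[0,0,0],[0,0,0],[0,0,0]]}'
```

```text
clock: 6.92
eef_pos: [617.3, -40.4, 33.1]
tool_rot: [3.141, 0.001, -0.141]
force: [-2.1, -0.1, 6.8]
width: 37.2
gripper_force: 60.7
```

```bash
python3 -m jog '{"claw":[0.3,0.3,0.3,0.3,0.3],"xyz":[[0.04,0,0],[0.04,0,0],[0.03,0,0],[0.03,0,0],[0,0,0]],"twist":[[0,0,-0.002],[0,0,0],[0,0,0],[0,0,0],[0,0,0]]}'
```

```text
clock: 7.55
eef_pos: [629.3, -42.1, 33.1]
tool_rot: [3.141, 0.004, -0.134]
force: [-5.8, 0.8, 10.1]
width: 37.0
gripper_force: 60.9
```

```bash
python3 -m jog '{"claw":[0.3,0.3,0.3,0.3],"xyz":[[0.03,0,0],[0.03,0,0],[0.02,0,0],[0,0,0]],"twist":[[0,0,0],[0,0,0],[0,0,0],[0,0,0]]}'
```

```text
clock: 8.05
eef_pos: [634.9, -42.8, 33.1]
tool_rot: [3.141, 0.009, -0.134]
force: [-11.5, 0.9, 14.7]
width: 37.1
gripper_force: 61.6
```

```bash
python3 -m jog '{"claw":[0.3,0.3,0.3,0.3],"xyz":[[0.03,0,0],[0.03,0,0],[0,0,0],[0,0,0]],"twist":[[0,0,0],[0,0,0],[0,0,0],[0,0,0]]}'
```

```text
clock: 8.55
eef_pos: [635.1, -42.9, 33.2]
tool_rot: [3.139, 0.02, -0.134]
force: [-23.8, 3.0, 26.8]
width: 37.4
gripper_force: 62.9
```

```bash
python3 - <<'E'
from h import *
im=shot('wrist','w3');cv2.imwrite('pics/w3.png',cv2.resize(im['color'][:,:,::-1],(0,0),fx=1.4,fy=1.4))
E
```

```text
(no output)
```

View pics/w3.png

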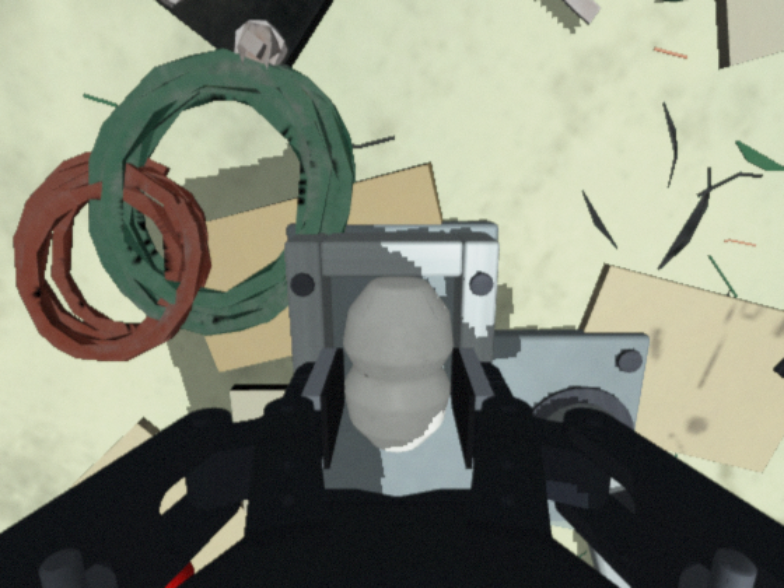

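```bash
python3 -m jog '{"claw":[0.3,1,1,1,1,1,1,1],"xyz":[[-0.04,0,0],[-0.02,0,0],[0,0,0],[0,0,-0.3],[0,0,-0.5],[0,0,-0.5],[0,0,-0.5],[0,0,0]],"twist":[[0,0,0],[0,0,0],[0,0,0],[0,0,0],[0,0,0],[0,0,0],[0,0,0],[0,0,0]]}'
python3 -m jog '{"claw":[1,1,1,1,1,1,1,1,1,1,1,1],"xyz":[[0,0,0],[0,0,0],[0,0,0],[0,0,0],[0,0,0],[0,0,0],[0,0,0],[0,0,0],[0,0,0],[0,0,0],[0,0,0],[0,0,0]],"twist":[[0,0,-0.057],[0,0,-0.057],[0,0,-0.057],[0,0,-0.057],[0,0,-0.057],[0,0,-0.057],[0,0,-0.057],[0,0,-0.057],[0,0,-0.057],[0,0,-0.057],[0,0,-0.057],[0,0,-0.057]]}'
```

```text
clock: 9.6
eef_pos: [643.1, -43.5, 217.1]
tool_rot: [-3.14, -0.01, -0.135]
force: [0.9, 0.9, -0.1]
width: 85.3
gripper_force: 0.0
clock: 11.1
eef_pos: [639.2, -43.6, 210.9]
tool_rot: [-3.141, -0.001, 2.02]
force: [0.6, -0.2, 0.2]
width: 85.4
gripper_force: 0.0
```

```bash
python3 -m jog '{"claw":[1,1,1,1,1,1,1,1,1],"xyz":[[-0.42,-0.313,0],[-0.42,-0.313,0],[-0.42,-0.313,0],[-0.42,-0.313,0],[0,0,0],[0,0,0.1],[0,0,0.2],[0,0,0],[0,0,0]],"twist":[[0,0,0],[0,0,0],[0,0,0],[0,0,0],[0,0,-0.04],[0,0,-0.04],[0,0,-0.04],[0,0,0],[0,0,0]]}'
python3 - <<'E'
from h import *
im=shot('wrist','w4');cv2.imwrite('pics/w4.png',cv2.resize(im['color'][:,:,::-1],(0,0),fx=1.4,fy=1.4))
C=cam('wrist',im);s=readout.read_state();print(s['eef_pos'],s['tool_rot'],s['qpos'].round(2))
for p in [(0,0,42),(9,9,42),(9,-9,42),(-9,9,42),(-9,-9,42),(60,0,53)]: print(p,(1.4*proj(C,place((599,-249.5,-.74),p))[0]).round())
import pickle;pickle.dump(C,open('C4.pkl','wb'))
E
```

```text
clock: 12.22
eef_pos: [598.7, -248.8, 182.2]
tool_rot: [3.141, -0.0, 2.389]
force: [-0.0, -0.9, 0.1]
width: 85.6
gripper_force: 0.0
[ 598.95424866 -248.74205639  182.69249894] [3.14089596e+00 5.18100312e-04 2.38969749e+00] [ 0.81  0.81 -0.83  1.56  0.65  1.07  0.63]
(0, 0, 42) [395. 280.]
(9, 9, 42) [409. 293.]
(9, -9, 42) [382. 294.]
(-9, 9, 42) [409. 267.]
(-9, -9, 42) [381. 267.]
(60, 0, 53) [397. 372.]
```

View pics/w4.png

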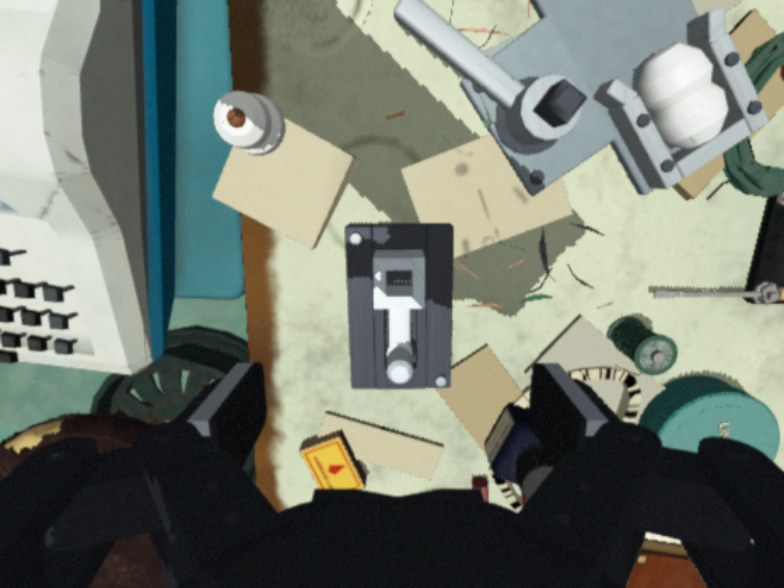

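```bash
python3 - <<'E'
from h import *;import pickle
C=pickle.load(open('C4.pkl','rb'));t=lambda x,y:np.array([x,y])/1.4
print('hub',ray(C,t(398,278),42),'knob',ray(C,t(399,371),53),'spin',ray(C,t(553,107),52),ray(C,t(561,103),79))
s=np.array([14,-78,52]);print(place((580.5,-34,-.131),s), proj(C,place((580.5,-34,-.131),s))*1.4)
print('latch',ray(C,t(397,8),27))
E
```

```text
hub [ 599.03152256 -247.2039267    42.        ] knob [ 644.0924283  -288.45253335   53.        ] spin [ 584.60572714 -112.36544348   52.        ] [ 582.53304532 -117.25198398   79.        ]
[[ 584.19124481 -113.16043653   52.        ]] [[551.45377073 107.45134916]]
latch [ 481.38363067 -138.01696979   27.        ]
```

```bash
python3 -m jog '{"claw":[1,1,1,1,1,0.2,0.2,0.2,0.2,0.2,0.2],"xyz":[[0,0,0.5],[0,0,0.5],[0,0,0.4],[0,0,0.21],[0,0,0],[0,0,0],[0,0,0],[0,0,0],[0,0,0],[0,0,0],[0,0,0]],"twist":[[0,0,0],[0,0,-0.003],[0,0,0],[0,0,0],[0,0,0],[0,0,0],[0,0,0],[0,0,0],[0,0,0],[0,0,0],[0,0,0]]}'
```

```text
clock: 13.65
eef_pos: [599.5, -249.0, 22.9]
tool_rot: [3.141, 0.002, 2.401]
force: [-1.0, -0.1, 6.7]
width: 32.6
gripper_force: 62.3
```

```bash
python3 -m jog '{"claw":[0.2,0.2,0.2,0.2,0.2,0.2,0.2,0.2,0.2,0.2],"xyz":[[0,0,-0.1],[0,0,-0.2],[0,0,-0.3],[0,0,-0.5],[0,0,0],[0,0,0],[0,0,0],[0,0,0],[0,0,0],[0,0,0]],"twist":[[0,0,0],[0,0,0],[0,0,0],[0,0,0],[0,0,0.05],[0,0,0.05],[0,0,0.05],[0,0,0.051],[0,0,0],[0,0,0]]}'
```

```text
clock: 14.9
eef_pos: [598.5, -248.8, 131.9]
tool_rot: [3.141, 0.0, 1.772]
force: [-0.4, 0.3, -2.5]
width: 32.9
gripper_force: 61.3
```

```bash
python3 -m jog '{"claw":[0.2,0.2,0.2,0.2,0.2,0.2],"xyz":[[0.337,0.033,0],[0.337,0.033,0],[0.337,0.033,0],[0.337,0.033,0],[0,0,0],[0,0,0]],"twist":[[0,0,0],[0,0,0],[0,0,0],[0,0,0],[0,0,0],[0,0,0]]}'
python3 - <<'E'
from h import *
out=[]
for c in ['top','side','wrist']:
    im=shot(c,c+'5');C=cam(c,im)
    z=readout.read_state()['eef_pos'][2]-15
    p=[(584.2,-113.1,80),(584.2,-113.1,52)];h=[place((584.2,-113,-1.373),(0,0,z+34)),place((584.2,-113,-1.373),(60,0,z+45))]
    print(c,proj(C,p).round(1).tolist(),[proj(C,q)[0].round(1).tolist() for q in h])
    o=proj(C,p)[0]; o=o if c!='wrist' else np.array([280,250])
    x0,y0=int(np.clip(o[0]-45,0,470)),int(np.clip(o[1]-50,0,320));print(x0,y0)
    w=90 if c!='wrist' else 160
    if c=='wrist': x0,y0=200,200
    out.append(cv2.resize(im['color'][y0:y0+w,x0:x0+w,::-1],(266,266),interpolation=cv2.INTER_CUBIC))
cv2.imwrite('pics/m5.png',np.hstack(out));print(readout.read_state()['eef_pos'],readout.read_state()['tool_rot'])
E
```

```text
clock: 15.65
eef_pos: [584.9, -114.8, 131.4]
tool_rot: [-3.141, 0.001, 1.77]
force: [-0.1, -0.4, -2.4]
width: 32.8
gripper_force: 61.2
top [[280.7, 223.3], [280.5, 224.4]] [[281.4, 220.3], [312.1, 214.1]]
235 173
side [[278.8, 206.7], [278.7, 217.3]] [[279.1, 178.3], [271.6, 157.0]]
233 156
wrist [[282.4, 227.6], [282.5, 215.5]] [[282.0, 278.8], [282.1, 413.1]]
235 200
[ 584.76807132 -115.56256329  131.18025144] [-3.14132284e+00  5.28511272e-04  1.76772538e+00]
```

View pics/m5.png

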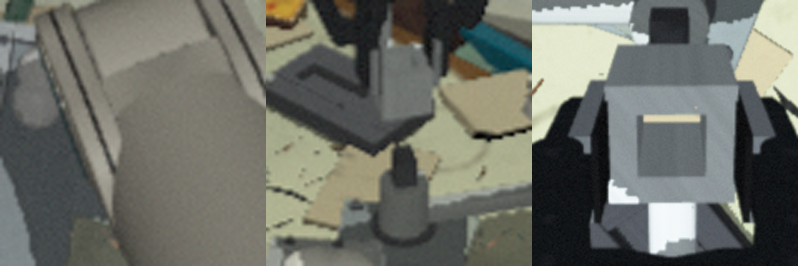

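```bash
python3 - <<'E'
from h import *
s=readout.read_state();S=cam('side');W=cam('wrist');s2=readout.read_state()
print(s['eef_pos'],s2['eef_pos'])
e=s2['eef_pos'];yaw=s2['tool_rot'][2];ux=np.array([np.cos(yaw),np.sin(yaw)])
w=lambda x,y:np.array([(x-532)/1.6625+200,y/1.6625+200])
for o in (-4,-2,0,2):
    b=e[2]-15;p=(*(e[:2]+o*ux),yaw-np.pi)
    print(o,'side',[proj(S,place(p,(a*17,c*17,b)))[0].round(1).tolist() for a,c in[(1,1),(1,-1),(-1,1),(-1,-1)]])
    print('   wrist hole',[proj(W,place(p,(a,c,b+34)))[0].round(1).tolist() for a,c in[(-9,-9),(9,9),(-17,-17),(17,17)]])
print('seen side 271.9,194.9 282.4,197.3 290.8,191.5; wrist hole',w(640,115),w(705,178),'hub',w(608,85),w(739,200))
E
python3 - <<'E'
import cv2
a=cv2.imread('pics/wrist5.png');g=cv2.cvtColor(a,cv2.COLOR_BGR2GRAY)
print(g[196:330:2,283].tolist()); print(g[290,230:340:2].tolist())
E
```

```text
[ 584.76807132 -115.56256329  131.18025144] [ 584.79973035 -115.15434806  131.21022926]
-4 side [[267.7, 186.9], [284.1, 184.5], [271.8, 196.9], [288.6, 194.4]]
   wrist hole [[261.3, 273.4], [302.8, 310.7], [241.8, 256.0], [320.4, 326.5]]
-2 side [[268.0, 187.4], [284.4, 185.0], [272.0, 197.5], [288.9, 195.0]]
   wrist hole [[261.2, 269.1], [302.9, 306.7], [241.6, 251.6], [320.6, 322.6]]
0 side [[268.2, 188.0], [284.7, 185.6], [272.3, 198.1], [289.2, 195.6]]
   wrist hole [[261.1, 264.8], [303.0, 302.6], [241.5, 247.1], [320.7, 318.6]]
2 side [[268.4, 188.6], [284.9, 186.2], [272.5, 198.7], [289.4, 196.2]]
   wrist hole [[261.0, 260.4], [303.1, 298.6], [241.3, 242.6], [320.8, 314.7]]
seen side 271.9,194.9 282.4,197.3 290.8,191.5; wrist hole [264.96240602 269.17293233] [304.06015038 307.06766917] hub [245.71428571 251.12781955] [324.5112782  320.30075188]
[113, 112, 112, 115, 77, 32, 35, 32, 33, 37, 40, 42, 47, 50, 51, 79, 105, 106, 106, 107, 106, 106, 106, 107, 107, 106, 108, 112, 142, 150, 152, 149, 150, 151, 154, 151, 156, 212, 207, 113, 103, 103, 103, 100, 101, 102, 101, 106, 101, 100, 103, 103, 108, 107, 104, 128, 144, 145, 146, 145, 143, 147, 142, 232, 246, 247, 246]
[39, 122, 120, 34, 26, 11, 19, 15, 73, 149, 151, 150, 147, 148, 144, 146, 144, 96, 106, 106, 104, 104, 106, 104, 103, 104, 106, 101, 104, 110, 109, 107, 108, 106, 110, 103, 103, 116, 150, 152, 153, 152, 148, 142, 148, 149, 40, 14, 16, 16, 23, 50, 123, 117, 25]
```

```bash
python3 -m jog '{"claw":[0.2,0.2,0.2,0.2,0.2,0.2,0.2,0.2],"xyz":[[0.05,-0.005,0.1],[0,0,0.15],[0,0,0.05],[0,0,0],[0,0,0],[0,0,0.05],[0,0,0.05],[0,0,0]],"twist":[[0,0,0],[0,0,0],[0,0,0],[0,0,0],[0,0,0],[0,0,0],[0,0,0],[0,0,0]]}'
```

```text
clock: 16.9
eef_pos: [582.9, -109.3, 90.8]
tool_rot: [-3.141, -0.0, 1.769]
force: [0.5, -0.1, -2.9]
width: 32.4
gripper_force: 61.2
```

```bash
python3 -m jog '{"claw":[0.2,0.2,0.2,0.2],"xyz":[[0,0,0.03],[0,0,0.03],[0,0,0.03],[0,0,0]],"twist":[[0,0,0],[0,0,0],[0,0,0],[0,0,0]]}'
```

```text
clock: 17.4
eef_pos: [583.4, -109.9, 82.0]
tool_rot: [-3.141, 0.001, 1.769]
force: [1.1, -3.1, -3.8]
width: 32.7
gripper_force: 61.1
```

```bash
python3 -m jog '{"claw":[0.2,0.2,0.2,0.2,0.2,0.2],"xyz":[[-0.005,0,0.03],[0,0,0.04],[0,0,0.04],[0,0,0.03],[0,0,0.02],[0,0,0]],"twist":[[0,0,0],[0,0,0],[0,0,0],[0,0,0],[0,0,0],[0,0,0]]}'
```

```text
clock: 18.15
eef_pos: [583.5, -109.9, 66.9]
tool_rot: [-3.142, 0.001, 1.769]
force: [-1.4, -1.9, 3.9]
width: 33.0
gripper_force: 61.8
```

```bash
python3 -m jog '{"claw":[1,1,1,1,1,1,0.45,0.45,0.45,0.45],"xyz":[[0,0,0],[0,0,0],[0,0,-0.1],[0,0,-0.4],[0,0,-0.4],[-0.31,0,0],[-0.31,0,0],[0,0,0],[0,0,0],[0,0,0]],"twist":[[0,0,0],[0,0,0],[0,0,0],[0,0,0],[0,0,0],[0,0,0],[0,0,0],[0,0,0],[0,0,0],[0,0,0]]}'
python3 - <<'E'
from h import *
im=shot('wrist','w6');out=[cv2.resize(im['color'][:,:,::-1],(533,400))]
im2=shot('side','s6');out.append(cv2.resize(im2['color'][160:260,230:297,::-1],(267,400),interpolation=cv2.INTER_CUBIC))
cv2.imwrite('pics/m6.png',np.hstack(out))
C=cam('wrist',im);s=readout.read_state();print(s['eef_pos'],s['tool_rot'],s['width'])
p=(583.9,-112.2,-1.373)
print([(proj(C,place(p,q))[0]*533/560).round().tolist() for q in [(0,0,86),(60,0,97)]])
E
```

```text
clock: 19.4
eef_pos: [595.7, -168.8, 156.6]
tool_rot: [3.141, -0.001, 1.772]
force: [-1.1, 0.7, 0.4]
width: 38.5
gripper_force: 0.0
[ 595.71678995 -169.25843634  156.50014018] [ 3.14140542e+00 -4.79827042e-04  1.77109234e+00] 38.40437101208004
[[268.0, 132.0], [268.0, 219.0]]
```

View pics/m6.png

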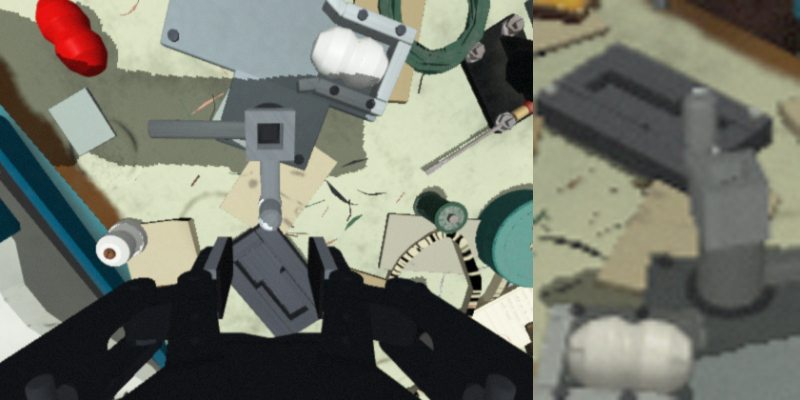

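```bash
python3 -m jog '{"claw":[0.45,0.45,0.45,0.45],"xyz":[[0,0,0.4],[0,0,0.3],[0,0,0.12],[0,0,0]],"twist":[[0,0,0],[0,0,0],[0,0,0],[0,0,0]]}'
python3 -m jog '{"claw":[0.45,0.45,0.45,0.45,0.45,0.45,0.45,0.45,0.45,0.45,0.45,0.45],"xyz":[[0.003,-0.063,0],[0.003,-0.063,0],[0.003,-0.063,0],[0.003,-0.063,0],[0.003,-0.063,0],[0.003,-0.063,0],[0.003,-0.063,0],[0.003,-0.063,0],[0.003,-0.063,0],[0.003,-0.063,0],[0.003,-0.063,0],[0.003,-0.063,0]],"twist":[[0,0,0.0333],[0,0,0.0333],[0,0,0.0333],[0,0,0.0333],[0,0,0.0333],[0,0,0.0333],[0,0,0.0333],[0,0,0.0333],[0,0,0.0333],[0,0,0.0333],[0,0,0.0333],[0,0,0.0333]]}'
python3 -c "
from h import *
s=readout.read_state();d=s['eef_pos'][:2]-[583.9,-112.2];print(s['eef_pos'],s['tool_rot'],np.hypot(*d),np.arctan2(d[1],d[0]))"
```

```text
clock: 20.0
eef_pos: [595.6, -170.0, 74.0]
tool_rot: [-3.141, -0.001, 1.77]
force: [-0.6, -0.5, 0.1]
width: 38.6
gripper_force: 0.0
clock: 21.5
eef_pos: [533.2, -142.6, 76.5]
tool_rot: [3.137, -0.003, 0.51]
force: [1.1, -2.7, 1.5]
width: 38.3
gripper_force: 1.4
[ 533.16989775 -142.55189189   76.49582036] [ 3.13744395 -0.00338319  0.50996192] 59.11666952324176 -2.602423049930794
```

```bash
python3 -m jog '{"claw":[0.45,0.45,0.45,0.45,0.45,0.45,0.45,0.45,0.45],"xyz":[[0.003,-0.063,0],[0.003,-0.063,0],[0.003,-0.063,0],[0.003,-0.063,0],[0.003,-0.063,0],[0.003,-0.063,0],[0.002,-0.04,0],[0.002,-0.04,0],[0,0,0]],"twist":[[0,0,0.0333],[0,0,0.0333],[0,0,0.0333],[0,0,0.0333],[0,0,0.0333],[0,0,0.0333],[0,0,0.02],[0,0,0.02],[0,0,0]]}'
python3 -c "
from h import *
s=readout.read_state();d=s['eef_pos'][:2]-[583.9,-112.2];print(s['eef_pos'],s['tool_rot'],np.hypot(*d),np.arctan2(d[1],d[0]))"
```

```text
clock: 22.62
eef_pos: [526.3, -96.9, 75.7]
tool_rot: [-3.141, -0.003, -0.238]
force: [0.1, -1.8, 1.9]
width: 38.0
gripper_force: 0.7
[526.29750558 -96.86226632  75.73463101] [-3.14105030e+00 -2.76908673e-03 -2.37969812e-01] 59.60950794891912 2.8813619678432474
```

```bash
python3 -m jog '{"claw":[0.45,0.45,0.45,0.45,0.45],"xyz":[[0.001,-0.03,0],[0.001,-0.03,0],[0.001,-0.03,0],[0,0,0],[0,0,0]],"twist":[[0,0,0.016],[0,0,0.016],[0,0,0.016],[0,0,0],[0,0,0]]}'
python3 -c "
from h import *
s=readout.read_state();d=s['eef_pos'][:2]-[583.9,-112.2];print(s['eef_pos'],s['tool_rot'],np.hypot(*d),np.arctan2(d[1],d[0]))"
```

```text
clock: 23.25
eef_pos: [527.9, -88.4, 74.2]
tool_rot: [-3.142, 0.0, -0.39]
force: [0.5, -1.2, 0.0]
width: 38.6
gripper_force: 0.7
[527.91803601 -88.37720384  74.20844678] [-3.14156804e+00  1.70640246e-04 -3.89818315e-01] 60.84000254361959 2.7392612134545975
```

```bash
python3 -m jog '{"claw":[0.45,0.45,0.45,0.45,0.45],"xyz":[[0.002,-0.03,0],[0.002,-0.03,0],[0.002,-0.02,0],[0,0,0],[0,0,0]],"twist":[[0,0,0],[0,0,0],[0,0,0],[0,0,0],[0,0,0]]}'
python3 - <<'E'
from h import *
s=readout.read_state();d=s['eef_pos'][:2]-[583.9,-112.2];print(s['eef_pos'],s['tool_rot'],np.hypot(*d),np.arctan2(d[1],d[0]))
im=shot('wrist','w7');im2=shot('side','s7')
cv2.imwrite('pics/m7.png',np.hstack([cv2.resize(im['color'][:,:,::-1],(480,360)),cv2.resize(im2['color'][170:290,210:315,::-1],(315,360),interpolation=cv2.INTER_CUBIC)]))
E
```

```text
clock: 23.88
eef_pos: [528.8, -84.5, 74.3]
tool_rot: [3.137, 0.003, -0.393]
force: [-5.7, -8.8, 5.7]
width: 38.1
gripper_force: 4.9
[528.84063148 -84.47088959  74.29576897] [ 3.13697442  0.00320849 -0.3928461 ] 61.64768954661153 2.675051628461511
```

View pics/m7.png

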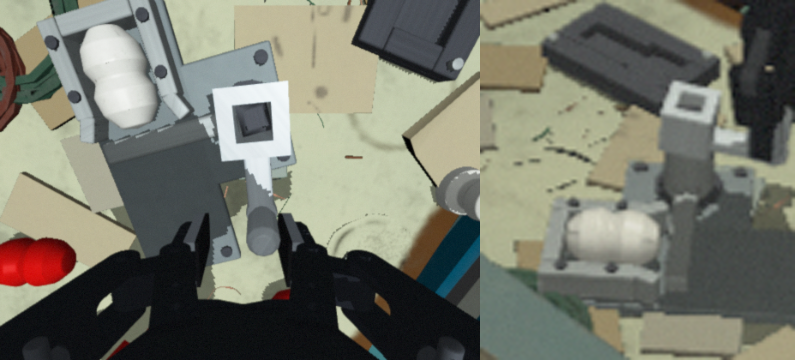

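```bash
python3 -m jog '{"claw":[0.45,0.45,0.45],"xyz":[[0.001,-0.03,0],[0.001,-0.02,0],[0,0,0]],"twist":[[0,0,0],[0,0,0],[0,0,0]]}'
```

```text
clock: 24.35
eef_pos: [529.3, -82.4, 74.3]
tool_rot: [3.134, 0.005, -0.395]
force: [-6.8, -12.2, 8.2]
width: 38.3
gripper_force: 7.7
```

```bash
python3 -m jog '{"claw":[0.45,0.45,0.45,0.45],"xyz":[[0.001,-0.03,0],[0.001,-0.03,0],[0,0,0],[0,0,0]],"twist":[[0,0,0],[0,0,0],[0,0,0],[0,0,0]]}'
python3 - <<'E'
from h import *
W=cam('top');im=shot('top','t8');g=im['color']
F=(581,-34,-.131);import cv2
for n in ('insulator','latch'): print(n,[(np.round(d['rect']).tolist(),round(d['score'],2)) for d in optics.boxes_of('top',n)[:3]])
print('home',proj(W,place(F,(58,0,29))),'tip shut',proj(W,place(F,(14,30,27))))
E
```

```text
clock: 24.85
eef_pos: [529.9, -80.1, 74.3]
tool_rot: [3.129, 0.007, -0.397]
force: [-10.5, -18.3, 9.9]
width: 38.3
gripper_force: 11.1
insulator [([169.0, 236.0, 28.0, 19.0], 0.97), ([240.0, 189.0, 18.0, 19.0], 0.76)]
latch []
home [[247.90627301 200.06051471]] tip shut [[231.38567256 217.99953949]]
```

```bash
python3 -m jog '{"claw":[0.45,0.45,0.6,0.6],"xyz":[[0,0.06,0],[0,0.06,0],[0,0.02,0],[0,0,0]],"twist":[[0,0,0],[0,0,0],[0,0,0],[0,0,0]]}'
```

```text
clock: 25.55
eef_pos: [531.2, -83.2, 74.2]
tool_rot: [-3.14, 0.0, -0.389]
force: [0.3, -0.4, 1.1]
width: 51.3
gripper_force: 0.2
```

Free of the knob; straight up and away, then check.

```bash
python3 -m jog '{"claw":[0.7,0.7,0.7,0.7,0.7,0.7,0.7,0.7],"xyz":[[0,0.03,0],[0,0,-0.3],[0,0,-0.5],[0,0,-0.5],[-0.4,0,-0.4],[-0.4,0,0],[0,0,0],[0,0,0]],"twist":[[0,0,0],[0,0,0],[0,0,0],[0,0,0],[0,0,0],[0,0,0],[0,0,0],[0,0,0]]}'
python3 - <<'E'
from h import *
im=shot('wrist','w9');im2=shot('side','s9')
cv2.imwrite('pics/m9.png',np.hstack([cv2.resize(im['color'][0:280,140:420,::-1],(440,440),interpolation=cv2.INTER_CUBIC),cv2.resize(im2['color'][180:280,225:305,::-1],(352,440),interpolation=cv2.INTER_CUBIC)]))
E
```

```text
clock: 26.55
eef_pos: [456.5, -56.5, 244.5]
tool_rot: [-3.141, -0.001, -0.39]
force: [0.3, 0.1, -0.4]
width: 59.8
gripper_force: 0.0
```

View pics/m9.png

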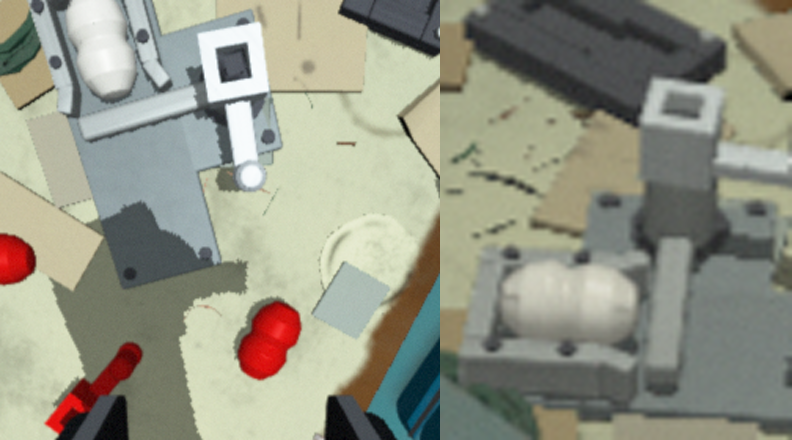

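```bash
python3 -c "
from cell import order
print(order.finish_job())"
```

```text
the job is handed in; nothing more can be done
None
```

I handed the job in at about 27 s: the insulator is home, the crank is seated on the spindle, and the latch is shut against its stop with the gripper clear; the hand-in returned no verdict, and I viewed 11 pictures, one over the limit of 10.

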